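Set out the repair station

ROBOT

A 7-joint arm with a two-finger parallel gripper is mounted at the origin on a cart in front of the work surface, level with it; the furniture and walls round the work are solid. World frame = base frame: x ahead of the robot, y to its left, z up, the work surface at z = 0. Lengths are in m, angles in rad, forces in N, time in s.
With the tool pointing down it reaches from about 0.4 to 0.875 m from the base axis. Payload 19.3 kg.
Tool frame: the origin (TCP) lies midway between the tips of the shut fingers; the grasp point (between the pads) lies 19 mm behind it; z points along the fingers, y is the line along which they close (so a half turn about z gives the same grasp; the last joint's range is limited). The gripper opens to 85 mm and grips with 20 to 120 N. Pads are 22 mm wide; open, the fingers measure 114 mm over their backs; the gripper's body (76 mm by 85 mm) begins 54 mm behind the grasp point. The pads swing forward as they close: fully open they stand 13 mm farther back than shut.
Start: joints at [-0.07, 0.521, -0.036, 1.599, 0.021, 1.021, -0.113], TCP at [0.625, -0, 0.231] pointing down, gripper open.
Joint ranges: [-2.91, 2.91], [-0.3, 2.13], [-1.5, 1.42], [0.17, 2.43], [-1.26, 4.41], [0.16, 1.93], [-2.52, 2.52]. Speed limits (rad/s): [1.89, 1.89, 2.39, 2.39, 3.01, 3.01, 3.01].

INTERFACE

Orientations are given as [roll, pitch, yaw] about the fixed x, y, z axes, in that order (R = Rz(yaw) Ry(pitch) Rx(roll)).
In Python, from workcell import telemetry, grab_frame, calibration, bot, outline_of, landmark_of gives the robot as it stands. The module is installed in compiled form; this text tells all that it offers.
- The arm moves only by the shell command python3 -m inch 'ROWS' [FORCE]. ROWS is JSON, a list of rows, each a list of 7 numbers: the shift along the tool's x, y, z in m, then the turn, a rotation vector about the tool's x, y, z in rad, then the closure, from 0 (fully open) to 1 (shut). A call has 1 to 5 rows; each row shifts and turns the commanded pose from where the row before left it, along the tool's axes as they then stand; what a row does not reach is not made up. A row lasts 1/10 s, in which the tool goes at most 50 mm and 8.59 degrees, less where a joint would pass 70% of its speed; a pose out of reach is approached as far as the arm can. A call is refused whole if a number of a shift passes 0.05 or a number of a turn 0.15, either way. A call with a gripper value outside its range is refused whole. The fingers move at their own pace and stop on an object; FORCE is the grip in N (left out, the last holds). Time passes only in rows, so rows that do not move let the fingers close. It gives the time, the measured TCP pose, the force, the opening and the grip force at its end, in the units of the state.
- telemetry.observe(): the state, without advancing time (a new reading comes with each control period).
- grab_frame(name): name is "scene" or "top" or "wrist"; returns the picture (480x640x3 uint8, red, green, blue); there is no depth.
- calibration(name): a dict with "fovy" (degrees; the focal length in pixels is half the picture's height over the tangent of half this angle, whatever the lens; pixels are square), "cx", "cy" (the principal point, pixels), "pose" (4x4, takes a point from camera to world coordinates). Camera axes: x right, y down, z forward; pixel columns grow to the right and rows downward; lengths in m; the calibration is good to about 2 mm. A picture is of the moment at which its call begins: read the wrist's pose just before it. calibration takes no time and is no camera call; for the wrist camera it gives the pose at the moment of the call.
- bot.job_done(): hands the job in; it is judged then, once.
Trained networks look in the newest picture that a camera, given by its name, has taken for a name from the list of things; names that differ only in an ending like _2 or _b are one class to them, and where a whole thing is asked for, a point or a joint stands for the part that bears it (a point fixed in the world has none). Each returns a list of dicts, best first, with "score" (0 to 1); they miss things now and then, are a little off and sometimes report something else, mostly with a low value. They report only what shows in the picture. A call takes as long as a camera call.
- outline_of(label, camera): "region" (480x640 bool, what is visible of it) and "rect" ([left, top, right, bottom] in pixels, round what is visible of it).
- landmark_of(label, camera): "xy" ([column, row] in pixels: a listed point, or the origin of a listed thing).
The state is a dict: "clock": time; "qpos": joint angles; "qd": joint speeds; "joint_efforts": joint torques, N m; "position": TCP position; "tool_rot": TCP orientation; "force": force on the tool from outside, world axes, zero at the start; "moment": the same for the moment, N m; "grip_width": finger opening in m; "finger_force": force on a finger pad.
Only numpy, scipy, OpenCV 4.12 (cv2) and the standard library are available. Lean on these libraries where they do the work, as an engineer would, in place of code of your own. Each camera call takes 0.05 s, during which the arm holds its last target. There are 200 camera calls.

TASK

Set out the repair station: stand the little dish in the middle of the square note pad, and the short slim screw-lid jar in the middle of the lid of the flat round tin. Stand the small dropper bottle on the bench in the gap between the stone cast and the pad, and the tall slim jar on the bench in the gap between the pad and the tin, each about midway in its gap and on the straight line from centre to centre, touching neither neighbour. Everything stands upright and free at the end; leave the fat jar, the denture and the steel impression tray where they are.

Things in the scene. Friction and masses are not known exactly. Their poses are not given: they have to be found in the camera images.
- pad: square pad of sticky notes lying flat, 89 x 89 x 11 mm, fixed to the bench. Origin: centre of its underside on the bench (z = 0); its flat top is 11 mm up. Its x and y axes run parallel to its sides. It is the middle one of three fixed things in a straight row along its x axis: pad, cast and tin; the cast lies at one end (+x or -x), the tin at the other, 155 to 165 mm from centre to centre.
- cast: tan stone cast of a dental arch with teeth, 62 (x) x 71 (y) x 35 mm, fixed to the bench. Origin: centre of its underside. It stands at one end of the row, turned by up to 0.2 rad to the row.
- tin: flat round closed tin, white with a round paper label on its lid, 70 mm in diameter, 22 mm high with a flat top, fixed to the bench. Origin: centre of its underside. It stands at the other end of the row. Mind the surroundings: a lamp head hangs 0.41 m over the bench behind the left end of the row, a strip light and wire shelf from 0.48 m up over its back, and a wall rises about 0.13 m right of the rightmost things.
- dish_center (a point): small light blue-grey mixing dish shaped like an hourglass, loose, 33 mm in diameter, 23 mm high, about 35 g; can be gripped across any diameter (33 mm). The point is its centre, half-way up (11.5 mm over its foot); z up.
- dropper_center (a point): small squat white dropper bottle with a thin nozzle on top, loose, 28 mm high in all; round body 27 mm in diameter and 20 mm high (grip it there), nozzle 8 mm thick and 8 mm high, about 20 g. The point is half-way up the whole (14 mm over its foot); z up.
- short_jar_center (a point): the short slim jar: white round jar with a red screw lid, the lid a little narrower than its body, loose, 48 mm in diameter, 58 mm high, about 85 g; grip across 48 mm at mid-height. The point is its centre, half-way up (29 mm over its foot); z up.
- tall_jar_center (a point): the tall slim jar: dark brown round bottle-like jar with a narrow black cap, loose, 42 mm in diameter up to the shoulder 60 mm over the foot, 82 mm high in all, about 75 g; grip the body across 42 mm. The point is its centre, half-way up (41 mm over its foot); z up.
- fat_jar: bystander, to be left alone: the wide white jar with a dark blue screw lid, 64 mm in diameter, 74 mm high, loose. Origin: centre of its underside.
- denture: bystander, to be left alone: pink denture with white teeth, 54 x 67 x 16 mm, loose. Origin: centre of its underside.
- steel_tray: bystander, to be left alone: steel impression tray with a flat handle, 90 x 83 x 16 mm, loose. Origin: centre of its underside.

How it is judged:
By the outcome, as a careful person would: the job done as asked, in the order asked, and still so for the second after the job is handed in, with the robot touching nothing.
It also fails if it takes over 96 s, if anything falls off the work surface, if the arm or the gripper's body presses on something with over 40 N, if the wrist force passes 120 N, or if a joint passes its speed limit or range.

## Working session

There is one attempt and no reset: what is moved stays moved. The work goes in short steps, Python scripts to look and compute and a shell command to move; the robot and the scene stay as the last step left them, time stands still between calls to the robot, and variables do not carry over. Pictures are saved under pics/ and viewed, at most 14 in all, crops included, and the job is handed in when it is done.

```bash
mkdir -p pics; cat > h.py <<'E'
import numpy as np, cv2
from workcell import telemetry, grab_frame, calibration, bot, outline_of, landmark_of
def save(n,cam):
    f=grab_frame(cam); cv2.imwrite(f'pics/{n}.png',f[:,:,::-1]); return f
def ray(cam,xy,z,c=None):
    c=c or calibration(cam); f=240/np.tan(np.radians(c['fovy'])/2); P=np.array(c['pose'])
    d=P[:3,:3]@np.array([(xy[0]-c['cx'])/f,(xy[1]-c['cy'])/f,1]); o=P[:3,3]
    return o+d*(z-o[2])/d[2]
H=dict(pad=0,cast=0,tin=0,dish_center=.0115,dropper_center=.014,short_jar_center=.029,tall_jar_center=.041,fat_jar=0,denture=0,steel_tray=0)
def look(cam,names=H):
    for n in names:
        r=landmark_of(n,cam)
        for k in r[:2]: print(cam,n,round(k['score'],2),np.round(k['xy'],1),np.round(ray(cam,k['xy'],H[n])[:2],4))
E
python3 - <<'E'
from h import *
for c in('top','scene'):
    save(c+'0',c); k=calibration(c); print(np.round(k['pose'],3).tolist(),k['fovy'])
    look(c)
s=telemetry.observe();print(s['clock'],s['position'],s['tool_rot'])
E
```

```text
[[0.029, -0.995, 0.097, 0.45], [-1.0, -0.027, 0.015, 0.153], [-0.013, -0.098, -0.995, 1.067], [0.0, 0.0, 0.0, 1.0]] 45.636465947937744
top pad 0.64 [318.8 254.7] [0.5239 0.1703]
top cast 0.73 [372.4 184.8] [0.6594 0.0726]
top tin 0.91 [264.2 324. ] [0.3923 0.2678]
top dish_center 0.79 [440.  226.9] [ 0.5811 -0.0535]
top dropper_center 0.42 [387.1 292.5] [0.4569 0.0428]
top short_jar_center 0.74 [357.1 306.5] [0.4301 0.098 ]
top tall_jar_center 0.64 [413.9 241.9] [ 0.5489 -0.0011]
top fat_jar 0.8 [312.  363.5] [0.323 0.177]
top steel_tray 0.57 [287.1 132. ] [0.7577 0.2378]
[[0.811, -0.259, 0.525, -0.013], [-0.585, -0.34, 0.736, -0.571], [-0.012, -0.904, -0.427, 0.502], [0.0, 0.0, 0.0, 1.0]] 43.748285004903295
scene pad 0.56 [327.8 273.3] [0.5324 0.1766]
scene cast 0.79 [417.3 273.2] [0.6577 0.0823]
scene tin 0.6 [231.8 277.6] [0.3897 0.2648]
scene dish_center 0.71 [443.8 314.4] [ 0.5827 -0.0512]
scene dropper_center 0.81 [343.7 313.6] [0.4606 0.0383]
scene short_jar_center 0.95 [304.  295.8] [0.4282 0.0969]
scene tall_jar_center 0.66 [402.6 290.9] [0.5455 0.0016]
scene fat_jar 0.75 [216.5 312. ] [0.3172 0.1795]
scene denture 0.77 [253.8 234.6] [0.5102 0.3974]
scene steel_tray 0.95 [397.9 229. ] [0.7584 0.2426]
1.1 [ 6.25000391e-01 -3.28308306e-05  2.31314593e-01] [3.14157833e+00 5.28572883e-06 1.57075635e+00]
```

View pics/top0.png

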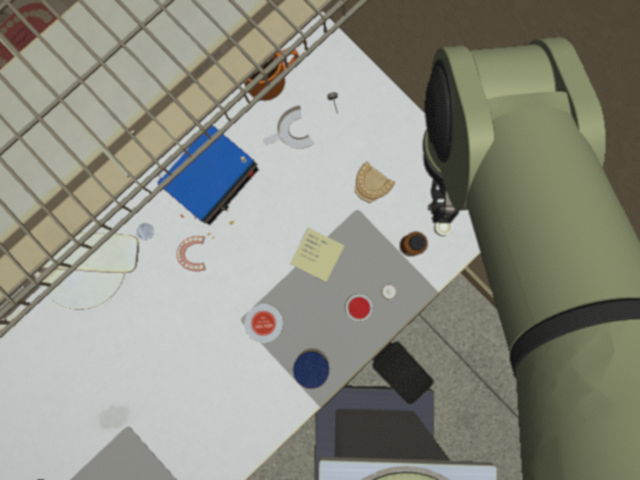

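View pics/scene0.png

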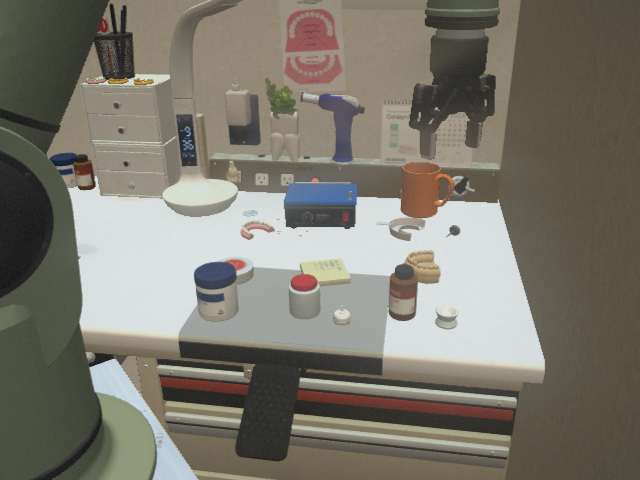

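The top view shows tin (264,323), pad (318,255) and cast (374,182) in a row. The dish is at (443,228), brown jar (414,242), dropper (389,292), red-lid jar (358,307) and fat jar (312,369). The networks agree with what I see. Next I'll turn the tool and look from the wrist.

```bash
cat >> h.py <<'E'
from scipy.spatial.transform import Rotation as Ro
def delta(target):
    s=telemetry.observe(); R=Ro.from_euler('xyz',s['tool_rot']).as_matrix()
    y=R[:,1]; print('pos',np.round(s['position'],4),'clos.ang',round(np.degrees(np.arctan2(y[1],y[0])),1),'tilt',np.round(R[:2,2],3),
     'tool delta',np.round(R.T@(np.array(target)-s['position']),4),'w',round(s['grip_width'],4),'t',s['clock'])
E
python3 -m inch '[[0,0,0,0,0,-0.15,0],[0,0,0,0,0,-0.15,0],[0,0,0,0,0,-0.15,0],[0,0,0,0,0,-0.15,0],[0,0,0,0,0,0,0]]'
python3 - <<'E'
from h import *
delta((.582,-.052,.15))
save('w0','wrist'); look('wrist')
E
```

```text
clock: 1.6
position: [0.625, -0.0002, 0.2313]
tool_rot: [3.141, -0.0, 2.173]
force: [-0.6, -1.1, 0.4]
grip_width: 0.0854
finger_force: 0.0
pos [ 6.250e-01 -2.000e-04  2.313e-01] clos.ang 34.5 tilt [-0.  0.] tool delta [-0.0183 -0.0648  0.0813] w 0.0854 t 1.6
wrist cast 0.6 [388.3 145. ] [0.6536 0.0765]
wrist dish_center 0.7 [236. 229.] [ 0.5827 -0.0597]
wrist dropper_center 0.87 [162.8  41.5] [0.4552 0.0398]
wrist tall_jar_center 0.71 [226.6 148.2] [0.5427 0.0019]
wrist steel_tray 0.93 [598.6  48.3] [0.749  0.2364]
```

View pics/w0.png

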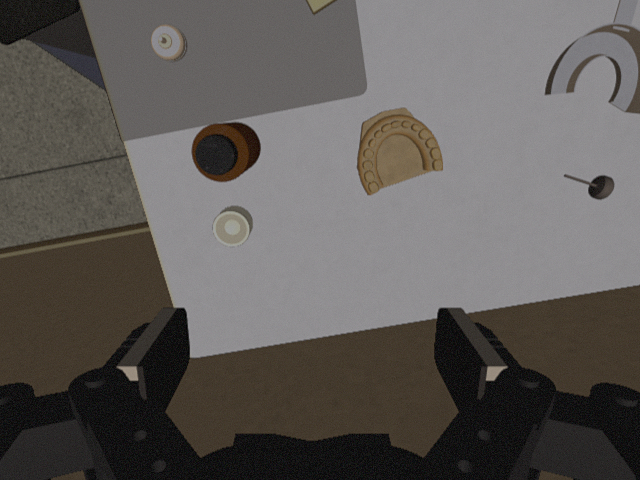

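The wrist view shows the dish rim at about (231,228), the tall jar cap at (215,155) and the cast at (400,150). I'll move closer, staying a little behind the dish, and measure again.

```bash

python3 -m inch '[[-0.015,-0.016,0.018,0,0,0,0],[-0.015,-0.016,0.018,0,0,0,0],[-0.015,-0.016,0.018,0,0,0,0],[-0.014,-0.016,0.017,0,0,0,0],[0,0,0,0,0,0,0]]' | head -2
python3 - <<'E'
from h import *
save('w1','wrist'); look('wrist',['dish_center','tall_jar_center'])
for r in outline_of('dish_center','wrist')[:1]:
    print(r['rect'],r['score']); x=r['rect']; p=[(x[0]+x[2])/2,(x[1]+x[3])/2]; print(ray('wrist',p,.0115),ray('wrist',p,.023))
delta((.582,-.056,.10))
E
```

```text
clock: 2.65
position: [0.6037, -0.0881, 0.1582]
wrist dish_center 0.82 [310.2 167.3] [ 0.5829 -0.0543]
[284.4, 143.2, 333.6, 194.4] 0.67
[ 0.58350594 -0.05472475  0.0115    ] [ 0.58275817 -0.05351397  0.023     ]
pos [ 0.606  -0.0839  0.1609] clos.ang 34.4 tilt [0.001 0.   ] tool delta [ 0.0366 -0.0041  0.0609] w 0.0854 t 2.85
```

View pics/w1.png

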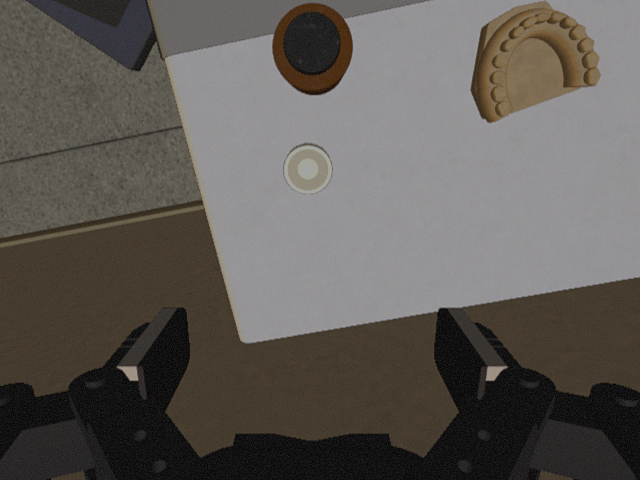

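Dish confirmed at about (0.583,-0.054), rim at (308,169), with the tall jar straight ahead. Descending.

```bash

python3 -m inch '[[0.0125,-0.0007,0.025,0,0,0,0],[0.0125,-0.0007,0.025,0,0,0,0],[0.0125,-0.0007,0.025,0,0,0,0],[0,0,0.025,0,0,0,0.2],[0,0,0,0,0,0,0.2]]' | head -3
python3 -m inch '[[0,0,0,0,0,0,0.2],[0,0,0,0,0,0,0.2]]' | head -4
python3 - <<'E'
from h import *
delta((.583,-.054,.006))
E
```

```text
clock: 3.35
position: [0.5815, -0.0538, 0.0584]
tool_rot: [-3.139, -0.002, 2.173]
clock: 3.55
position: [0.5836, -0.0551, 0.0618]
tool_rot: [3.14, 0.001, 2.171]
force: [0.2, 0.4, -0.5]
pos [ 0.5836 -0.0551  0.0618] clos.ang 34.4 tilt [ 0.002 -0.   ] tool delta [0.0013 0.     0.0558] w 0.0683 t 3.55
```

```bash

python3 -m inch '[[0.001,0,0.016,0,0,0,0.2],[0,0,0.016,0,0,0,0.2],[0,0,0.014,0,0,0,0.2],[0,0,0.008,0,0,0,0.2],[0,0,0,0,0,0,0.2]]' | head -4
python3 -m inch '[[0,0,0,0,0,0,0.4],[0,0,0,0,0,0,0.7],[0,0,0,0,0,0,1],[0,0,0,0,0,0,1],[0,0,0,0,0,0,1]]' 25
python3 -m inch '[[0,0,0,0,0,0,1],[0,0,0,0,0,0,1],[0,0,0,0,0,0,1]]' 25
E=1
```

```text
clock: 4.05
position: [0.5814, -0.0542, 0.0051]
tool_rot: [-3.14, -0.001, 2.171]
force: [0.2, -0.1, 0.5]
clock: 4.55
position: [0.5823, -0.0543, 0.007]
tool_rot: [3.141, 0.001, 2.171]
force: [-1.0, 0.9, 6.3]
grip_width: 0.0309
finger_force: 24.7
clock: 4.85
position: [0.5823, -0.0543, 0.0069]
tool_rot: [3.141, 0.001, 2.171]
force: [-1.4, 0.0, 5.9]
grip_width: 0.0308
finger_force: 24.7
```

```bash

python3 -m inch '[[0,0,-0.01,0,0,0,1],[0,0,-0.02,0,0,0,1],[0,0,-0.03,0,0,0,1],[0,0,-0.03,0,0,0,1],[0,0,-0.03,0,0,0,1]]' | tail -3
python3 -m inch '[[0.02,0.016,-0.025,0,0,0,1],[0.02,0.016,-0.025,0,0,0,1],[0.02,0.016,-0.025,0,0,0,1],[0.02,0.016,-0.025,0,0,0,1],[0.02,0.016,0,0,0,0,1]]' | tail -2
python3 -m inch '[[0,0,0,0,0,0,1],[0,0,0,0,0,0,1],[0,0,0,0,0,0,1]]' |tail -2
python3 - <<'E'
from h import *
save('w2','wrist'); look('wrist',['pad','tin','cast','short_jar_center','dropper_center','tall_jar_center'])
for n,z in(('pad',.011),('tin',.022)):
  for r in outline_of(n,'wrist')[:1]:
    m=r['region'].astype(np.uint8); c=max(cv2.findContours(m,0,1)[0],key=cv2.contourArea)
    P=np.array([ray('wrist',p[0],z)[:2] for p in c],np.float32)
    print(n,r['rect'],cv2.minAreaRect(P),cv2.minEnclosingCircle(P))
delta((.525,.172,.20))
E
```

```text
force: [0.5, 0.8, -0.5]
grip_width: 0.0307
finger_force: 25.2
grip_width: 0.0311
finger_force: 25.2
grip_width: 0.0307
finger_force: 25.2
wrist pad 0.65 [314.6  51.8] [0.5243 0.1742]
wrist cast 0.91 [371.4 232.4] [0.6536 0.0779]
wrist short_jar_center 0.83 [148.8  60.2] [0.4263 0.0962]
wrist dropper_center 0.86 [155.2 143.5] [0.4556 0.0407]
wrist tall_jar_center 0.78 [216.2 247.5] [0.5442 0.002 ]
pad [244.9, 0.9, 376.0, 116.0] ((0.5220600962638855, 0.1751217544078827), (0.07710392773151398, 0.07772066444158554), 64.5428695678711) ((0.5218786001205444, 0.17523592710494995), 0.05341200530529022)
pos [0.5916 0.0733 0.2263] clos.ang 34.4 tilt [-0. -0.] tool delta [0.119  0.0008 0.0263] w 0.031 t 6.6
```

View pics/w2.png

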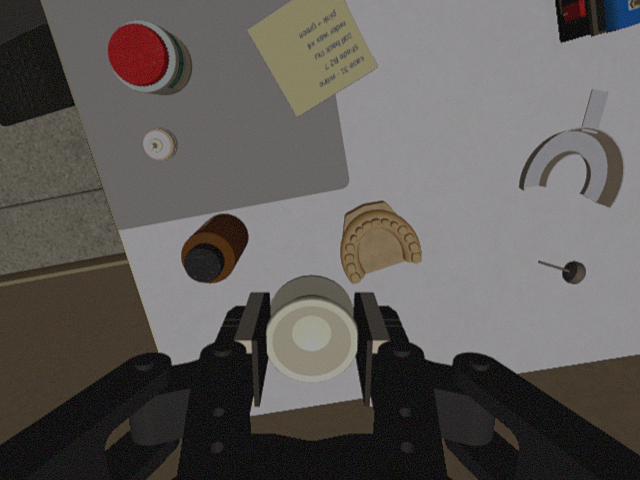

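The dish is held between the pads. The pad note shows at about (313,52), cut at the top edge, with cast (380,240), dropper (158,144) and red jar (140,55). I'll move forward to see the pad and tin in full.

```bash

python3 -m inch '[[0.025,-0.01,0,0,0,0,1],[0.025,-0.01,0,0,0,0,1],[0.025,0,0,0,0,0,1],[0,0,0,0,0,0,1],[0,0,0,0,0,0,1]]' | tail -2
python3 - <<'E'
from h import *
save('w3','wrist'); look('wrist',['pad','tin','cast','short_jar_center','dropper_center','tall_jar_center'])
for n,z in(('pad',.011),('tin',.022)):
  for r in outline_of(n,'wrist')[:1]:
    m=r['region'].astype(np.uint8); c=max(cv2.findContours(m,0,1)[0],key=cv2.contourArea)
    P=np.array([ray('wrist',p[0],z)[:2] for p in c],np.float32)
    print(n,r['rect'],cv2.minAreaRect(P),cv2.minEnclosingCircle(P))
delta((.525,.172,.20))
E
```

```text
grip_width: 0.0309
finger_force: 25.2
wrist pad 0.58 [334.8 148.2] [0.524  0.1716]
wrist cast 0.62 [388.9 307.7] [0.6544 0.0773]
wrist dropper_center 0.68 [184.  231.2] [0.454  0.0386]
pad [275.1, 85.2, 392.5, 205.5] ((0.5219308137893677, 0.1740255206823349), (0.07652095705270767, 0.0753612145781517), 64.40095520019531) ((0.5221385955810547, 0.17353850603103638), 0.05205235630273819)
pos [0.5328 0.1238 0.2262] clos.ang 34.4 tilt [-0. -0.] tool delta [0.0442 0.0207 0.0262] w 0.0308 t 7.55
```

View pics/w3.png

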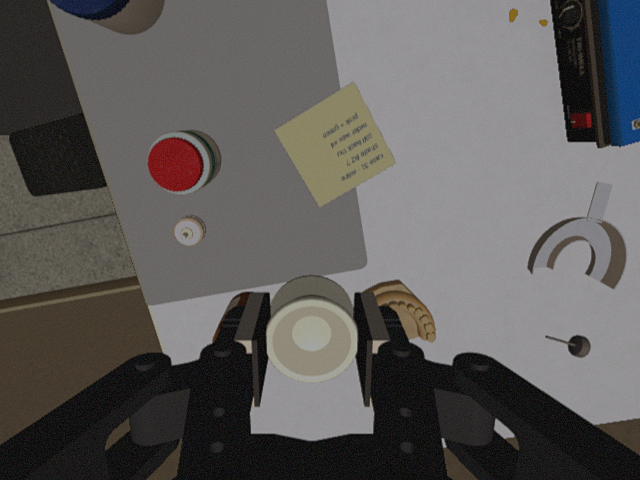

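Pad corners are at about (354,82), (275,130), (319,206) and (396,160). It looks 76 mm on a side and is turned about 10° to the row, so 89 mm is presumably its bounding size. The centre is about (0.5225,0.173), which fits the row. Moving over it and down.

```bash

python3 -m inch '[[0.0155,0.0064,0.02,0,0,0,1],[0.0155,0.0064,0.03,0,0,0,1],[0.0154,0.0064,0.03,0,0,0,1],[0,0,0.03,0,0,0,1],[0,0,0.03,0,0,0,1]]' | tail -2
python3 -m inch '[[0,0,0.02,0,0,0,1],[0,0,0.01,0,0,0,1],[0,0,0,0,0,0,1],[0,0,0,0,0,0,1],[0,0,0,0,0,0,1]]' | tail -2
python3 - <<'E'
from h import *
for x in [(354,82),(275,130),(319,206),(396,160)]: pass
delta((.5225,.173,.0195))
E
```

```text
grip_width: 0.0307
finger_force: 25.2
grip_width: 0.0311
finger_force: 25.2
pos [0.523  0.1734 0.0574] clos.ang 34.4 tilt [0.002 0.001] tool delta [ 0.     -0.0007  0.0379] w 0.0311 t 8.55
```

```bash

python3 -m inch '[[0,0,0.014,0,0,0,1],[0,0,0.012,0,0,0,1],[0,0,0.008,0,0,0,1],[0,0,0.003,0,0,0,1],[0,0,0,0,0,0,1]]' | sed -n '2p;4p'
python3 -m inch '[[0,0,0,0,0,0,1],[0,0,0,0,0,0,1],[0,0,0,0,0,0,1]]' | sed -n '2p;4p'
```

```text
position: [0.5221, 0.1731, 0.0187]
force: [0.3, 0.3, -0.1]
position: [0.5225, 0.1732, 0.0195]
force: [-0.4, 0.8, -0.8]
```

```bash

python3 -m inch '[[0,0,0.0015,0,0,0,1],[0,0,0,0,0,0,1],[0,0,0,0,0,0,1]]' | sed -n '2p;4p'
python3 -m inch '[[0,0,0.0008,0,0,0,1],[0,0,0,0,0,0,1],[0,0,0,0,0,0,1]]' | sed -n '2p;4p'
```

```text
position: [0.5226, 0.1733, 0.018]
force: [0.8, 0.4, 3.3]
position: [0.5226, 0.1732, 0.0179]
force: [-5.2, -0.9, 20.2]
```

```bash

python3 -m inch '[[0,0,-0.001,0,0,0,0.6],[0,0,0,0,0,0,0.5],[0,0,0,0,0,0,0.4],[0,0,0,0,0,0,0.3],[0,0,0,0,0,0,0.2]]' | sed -n '2p;4,6p'
python3 -m inch '[[0,0,-0.02,0,0,0,0.2],[0,0,-0.03,0,0,0,0],[0,0,-0.03,0,0,0,0],[0,0,-0.03,0,0,0,0],[0,0,-0.03,0,0,0,0]]' | sed -n '2p;4,6p'
```

```text
position: [0.5223, 0.1732, 0.0179]
force: [0.6, 0.2, -0.4]
grip_width: 0.0686
finger_force: 0.0
position: [0.5222, 0.1731, 0.1592]
force: [0.4, 0.3, 0.2]
grip_width: 0.0854
finger_force: 0.0
```

```bash

python3 -m inch '[[0,0,-0.02,0,0,-0.12,0],[0,0,-0.02,0,0,-0.12,0],[0,0,-0.02,0,0,-0.11,0],[0,0,0,0,0,0,0]]' | sed -n '2p'
python3 -m inch '[[-0.017,-0.03,0,0,0,0,0],[-0.017,-0.03,0,0,0,0,0],[-0.017,-0.03,0,0,0,0,0],[-0.017,-0.027,0,0,0,0,0],[0,0,0,0,0,0,0]]' | sed -n '2p'
python3 -m inch '[[0,0,0,0,0,0,0],[0,0,0,0,0,0,0]]' | sed -n '2p'
cat >> h.py <<'E'
def out(n,z,cam='wrist'):
  for r in outline_of(n,cam)[:1]:
    m=r['region'].astype(np.uint8); c=max(cv2.findContours(m,0,1)[0],key=cv2.contourArea)
    P=np.array([ray(cam,p[0],z)[:2] for p in c],np.float32)
    print(n,r['rect'],np.round(cv2.minAreaRect(P)[0],4),np.round(cv2.minAreaRect(P)[1],4),cv2.minEnclosingCircle(P))
E
python3 - <<'E'
from h import *
save('w4','wrist'); look('wrist',['pad','tin','cast','dish_center','short_jar_center','dropper_center','tall_jar_center'])
out('tin',.022); out('pad',.011); out('short_jar_center',.05)
delta((.428,.097,.10))
E
```

```text
position: [0.5234, 0.1735, 0.2203]
position: [0.5091, 0.0341, 0.2174]
position: [0.5096, 0.0394, 0.2177]
wrist cast 0.9 [432.  300.3] [0.6522 0.0763]
wrist dish_center 0.76 [460.3 124.4] [0.5259 0.1746]
wrist short_jar_center 0.69 [309.4  79.1] [0.4285 0.0947]
wrist dropper_center 0.75 [275.7 156.6] [0.4598 0.0381]
wrist tall_jar_center 0.95 [299.4 275.9] [ 0.5474 -0.0009]
pad [403.8, 63.4, 503.8, 175.6] [0.5218 0.1723] [0.0793 0.0778] ((0.5226487517356873, 0.17255547642707825), 0.05375155434012413)
short_jar_center [277.2, 37.7, 344.9, 110.4] [0.4274 0.0959] [0.046  0.0467] ((0.4274217486381531, 0.09578258544206619), 0.02379642426967621)
pos [0.5096 0.0385 0.218 ] clos.ang 54.4 tilt [0. 0.] tool delta [1.004e-01 1.000e-04 1.180e-01] w 0.0852 t 12.6
```

View pics/w4.png

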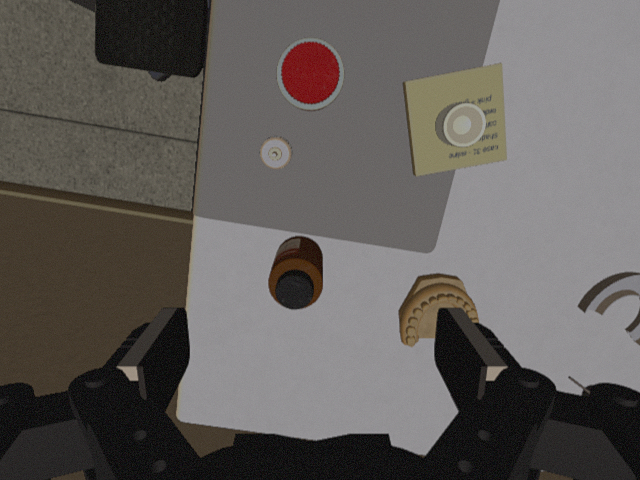

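The dish stands on the pad, rim at (462,125), with pad corners at (405,81), (499,63), (506,159) and (414,175). The red lid is at (310,74) and the dropper at (276,153). I'll compute dish and pad centring and the lid centre.

```bash
python3 - <<'E'
from h import *
p=[ray('wrist',q,.011) for q in [(405,81),(499,63),(506,159),(414,175)]]
print(np.round(p,4),np.mean(p,0)); print('side',[np.linalg.norm(p[i]-p[i-1]) for i in range(4)])
print('dish',ray('wrist',(462,125),.034)); print('lid',ray('wrist',(310,74),.058))
out('dish_center',.034)
print('dropper',ray('wrist',(276,153),.02))
E
```

```text
[[0.4722 0.1553 0.011 ]
 [0.5036 0.2217 0.011 ]
 [0.5723 0.1911 0.011 ]
 [0.5393 0.1223 0.011 ]] [0.52184313 0.17259524 0.011     ]
side [np.float64(0.07473027729156613), np.float64(0.07335883517351863), np.float64(0.07517582805653987), np.float64(0.07626868066140557)]
dish [0.52236557 0.16888553 0.034     ]
lid [0.42805932 0.09542174 0.058     ]
dish_center [438.1, 99.8, 485.0, 146.4] [0.5213 0.1677] [0.0376 0.0323] ((0.5208749771118164, 0.16800986230373383), 0.019163215532898903)
dropper [0.45748808 0.04046666 0.02      ]
```

```bash

python3 -m inch '[[0.025,0,0.02,0,0,0,0],[0.025,0,0.03,0,0,0,0],[0.025,-0.001,0.03,0,0,0,0],[0.0246,0,0.03,0,0,0,0],[0,0,0,0,0,0,0]]' | sed -n '2p'
python3 -m inch '[[0,0,0,0,0,0,0],[0,0,0,0,0,0,0],[0,0,0,0,0,0,0]]' | sed -n '2p'
python3 - <<'E'
from h import *
delta((.428,.0957,.012))
E
```

```text
position: [0.4244, 0.0966, 0.1054]
position: [0.4291, 0.0953, 0.1087]
pos [0.4291 0.0953 0.1087] clos.ang 54.4 tilt [0.002 0.   ] tool delta [ 0.0012 -0.0004  0.0967] w 0.0857 t 13.45
```

```bash

python3 -m inch '[[0.0012,0,0.02,0,0,0,0],[0,0,0.025,0,0,0,0],[0,0,0.025,0,0,0,0],[0,0,0.018,0,0,0,0],[0,0,0.009,0,0,0,0]]' | sed -n '2p;4p'
python3 -m inch '[[0,0,0,0,0,0,0.2],[0,0,0,0,0,0,0.4],[0,0,0,0,0,0,0.6],[0,0,0,0,0,0,1],[0,0,0,0,0,0,1]]' 30 | sed -n '2p;4,6p'
python3 -m inch '[[0,0,0,0,0,0,1],[0,0,0,0,0,0,1],[0,0,0,0,0,0,1]]' | sed -n '2p;4,6p'
```

```text
position: [0.4273, 0.0959, 0.0102]
force: [0.0, -0.4, -0.2]
position: [0.4277, 0.0963, 0.0121]
force: [-0.5, -0.5, 7.4]
grip_width: 0.0464
finger_force: 29.5
position: [0.4277, 0.0963, 0.0121]
force: [-1.5, -1.1, 7.2]
grip_width: 0.0467
finger_force: 29.5
```

```bash

python3 -m inch '[[0,0,-0.015,0,0,0,1],[0,0,-0.03,0,0,0,1],[0,0,-0.035,0,0,0,1],[0,0,-0.035,0,0,0,1],[0.004,0.022,-0.035,0,0,0,1]]' | sed -n '2p;5p'
python3 -m inch '[[0.004,0.022,-0.03,0,0,0,1],[0.004,0.025,-0.01,0,0,0,1],[0.004,0.025,0,0,0,0,1],[0.004,0.022,0,0,0,0,1],[0,0,0,0,0,0,1]]' | sed -n '2p;5p'
python3 -m inch '[[0,0,0,0,0,0,1],[0,0,0,0,0,0,1]]' | sed -n '2p;5p'
python3 - <<'E'
from h import *
save('w5','wrist'); look('wrist',['pad','tin','dish_center'])
out('tin',.022)
delta((.391,.266,.05))
E
```

```text
position: [0.4358, 0.1145, 0.1633]
grip_width: 0.0465
position: [0.4788, 0.2048, 0.2019]
grip_width: 0.0463
position: [0.478, 0.2014, 0.2013]
grip_width: 0.0463
tin [271.8, 11.0, 372.4, 117.3] [0.3942 0.2689] [0.0696 0.0678] ((0.39430782198905945, 0.2685535252094269), 0.03517836332321167)
pos [0.4783 0.2018 0.2011] clos.ang 54.4 tilt [ 0. -0.] tool delta [0.1083 0.0014 0.1511] w 0.0464 t 16.2
```

View pics/w5.png

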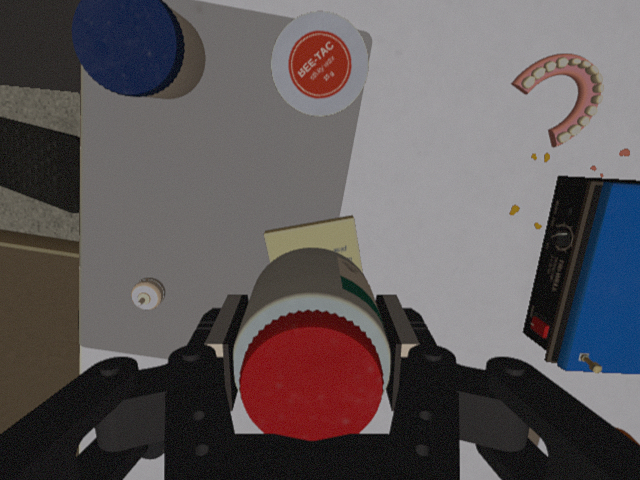

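The tin lid circle is centred at about (320,63), with the fitted radius 35.2 mm matching the 70 mm given. The fat jar is well clear at (128,45). Placing the short jar at (0.3935,0.268).

```bash

python3 -m inch '[[0.027,0.0011,0.01,0,0,0,1],[0.027,0.0011,0.02,0,0,0,1],[0.027,0.0011,0.025,0,0,0,1],[0.0264,0.0012,0.025,0,0,0,1],[0,0,0.02,0,0,0,1]]' | sed -n '2p;5p'
python3 -m inch '[[0,0,0,0,0,0,1],[0,0,0,0,0,0,1],[0,0,0,0,0,0,1]]' | sed -n '2p;5p'
python3 - <<'E'
from h import *
delta((.3935,.268,.0365))
E
```

```text
position: [0.3909, 0.2703, 0.1001]
grip_width: 0.0465
position: [0.3944, 0.2683, 0.102]
grip_width: 0.0462
pos [0.3944 0.2683 0.102 ] clos.ang 54.4 tilt [0.001 0.001] tool delta [ 0.0006 -0.0009  0.0655] w 0.0462 t 17.0
```

```bash

python3 -m inch '[[0.0006,-0.0007,0.02,0,0,0,1],[0,0,0.02,0,0,0,1],[0,0,0.016,0,0,0,1],[0,0,0.008,0,0,0,1],[0,0,0,0,0,0,1]]' | sed -n '2p;4p'
python3 -m inch '[[0,0,0.001,0,0,0,1],[0,0,0,0,0,0,1],[0,0,0,0,0,0,1]]' | sed -n '2p;4p'
python3 -m inch '[[0,0,0.001,0,0,0,1],[0,0,0,0,0,0,1],[0,0,0,0,0,0,1]]' | sed -n '2p;4p'
```

```text
position: [0.3928, 0.268, 0.037]
force: [-0.1, 0.3, -0.6]
position: [0.393, 0.2684, 0.0366]
force: [-0.5, 0.2, -1.0]
position: [0.3926, 0.2682, 0.0351]
force: [-0.0, -0.9, -1.3]
```

```bash

python3 -m inch '[[0,0,0.001,0,0,0,1],[0,0,0,0,0,0,1],[0,0,0,0,0,0,1]]' | sed -n '2p;4p'
python3 -m inch '[[0,0,0.0005,0,0,0,1],[0,0,0,0,0,0,1],[0,0,0,0,0,0,1]]' | sed -n '2p;4p'
```

```text
position: [0.3926, 0.2682, 0.0339]
force: [0.3, 0.3, -1.1]
position: [0.3927, 0.2682, 0.0336]
force: [-0.5, -1.6, 4.9]
```

Contact at the expected height. I'll release, lift, and move back to view the dropper.

```bash

python3 -m inch '[[0,0,0,0,0,0,0.35],[0,0,0,0,0,0,0.25],[0,0,0,0,0,0,0.1],[0,0,0,0,0,0,0],[0,0,0,0,0,0,0]]' | sed -n '2p;4,6p'
python3 -m inch '[[0,0,-0.02,0,0,0,0],[0,0,-0.03,0,0,0,0],[0,0,-0.03,0,0,0,0],[0,0,-0.04,0,0,0,0],[0,0,-0.03,0,0,0,0]]' | sed -n '2p;4,5p'
python3 -m inch '[[-0.035,-0.016,0,0,0,0,0],[-0.035,-0.016,0,0,0,0,0],[-0.035,-0.016,0,0,0,0,0],[0,0,0,0,0,0,0],[0,0,0,0,0,0,0]]' | sed -n '2p;4,5p'
python3 - <<'E'
from h import *
save('w6','wrist'); look('wrist',['tin','short_jar_center','dish_center','dropper_center'])
out('tin',.022)
delta((.5372,-.0152,.13))
E
```

```text
position: [0.3926, 0.2682, 0.0335]
force: [-0.7, 0.1, 0.3]
grip_width: 0.0853
finger_force: 0.0
position: [0.3927, 0.2683, 0.1856]
force: [0.1, -0.9, -0.5]
grip_width: 0.0854
position: [0.4503, 0.1674, 0.1835]
force: [-0.3, 0.4, -0.3]
grip_width: 0.0852
wrist short_jar_center 0.75 [389.2  59. ] [0.3912 0.2733]
wrist dish_center 0.8 [373.2 288. ] [0.5294 0.1735]
wrist dropper_center 0.61 [188.1 309.5] [0.4561 0.0396]
tin [333.9, 9.8, 433.6, 119.8] [0.3939 0.2621] [0.0695 0.0567] ((0.3930834233760834, 0.2687986493110657), 0.03526490554213524)
pos [0.4498 0.1688 0.1835] clos.ang 54.5 tilt [-0.  0.] tool delta [-0.178  -0.099   0.0535] w 0.0854 t 20.5
```

View pics/w6.png

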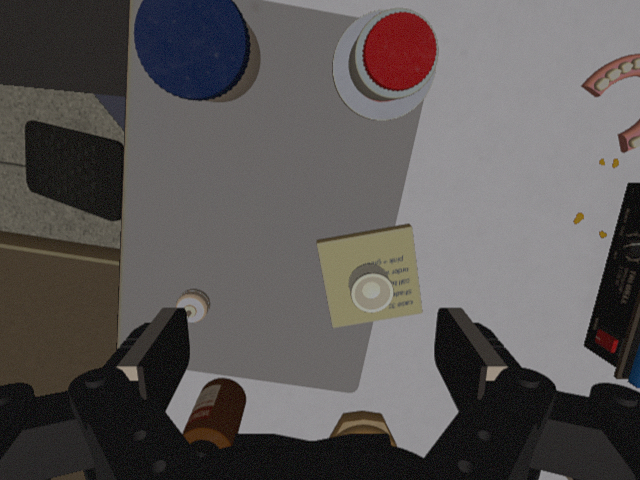

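The short jar stands on the tin lid at (400,50) and looks concentric with the tin at (383,65). The dish is near the middle of the pad at (372,291). Next is the dropper, at (192,306).

```bash

python3 -m inch '[[-0.03,-0.02,0,0,0,0,0],[-0.03,-0.02,0.01,0,0,0,0],[-0.03,-0.02,0.01,0,0,0,0],[-0.03,-0.02,0.01,0,0,0,0],[-0.022,-0.02,0.01,0,0,0,0]]' | sed -n '2p;4,5p'
python3 -m inch '[[0,0,0,0,0,0,0],[0,0,0,0,0,0,0],[0,0,0,0,0,0,0]]' | sed -n '2p'
python3 - <<'E'
from h import *
f=save('w7','wrist'); look('wrist',['dropper_center','dish_center','pad','tall_jar_center'])
out('dropper_center',.018);out('pad',.011);out('dish_center',.034)
delta((.4575,.0395,.0))
E
```

```text
position: [0.5081, 0.0028, 0.1431]
force: [0.9, 0.4, -0.2]
grip_width: 0.0856
position: [0.5074, 0.0054, 0.1438]
wrist dropper_center 0.93 [307.1 134.1] [0.456  0.0385]
wrist dropper_center 0.46 [499.2 321.2] [0.6433 0.0749]
wrist dish_center 0.88 [552.4  99.4] [0.5281 0.1754]
wrist tall_jar_center 0.92 [335.4 287. ] [ 0.5422 -0.0015]
dropper_center [288.0, 112.8, 329.8, 154.5] [0.4566 0.0393] [0.0244 0.0248] ((0.45669686794281006, 0.0395192876458168), 0.012997068464756012)
pad [476.4, 16.5, 607.7, 164.7] [0.5212 0.1714] [0.0803 0.0762] ((0.5215099453926086, 0.17190679907798767), 0.05401310697197914)
dish_center [516.0, 66.7, 593.1, 126.6] [0.52   0.1658] [0.0421 0.0319] ((0.5199397802352905, 0.1657685935497284), 0.02116975747048855)
pos [0.5075 0.0044 0.1436] clos.ang 54.5 tilt [ 0. -0.] tool delta [ 0.0611 -0.0005  0.1436] w 0.0854 t 21.7
```

View pics/w7.png

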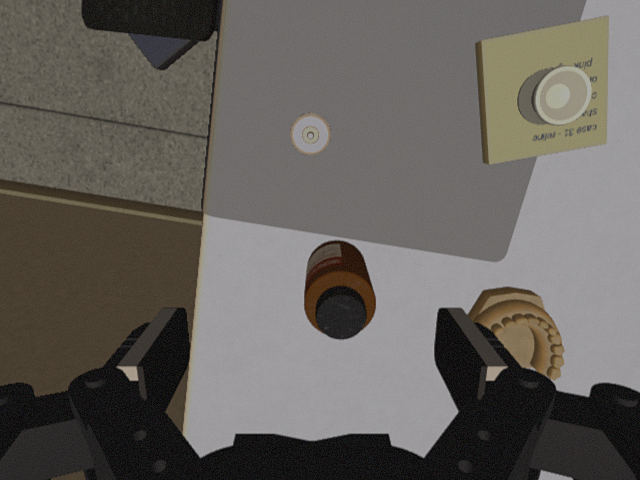

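The dropper is clear at (310,134), which gives about (0.457,0.0393). Approaching and descending.

```bash

python3 -m inch '[[0.02,0,0,0,0,0,0],[0.02,0,0.01,0,0,0,0.1],[0.0214,-0.0005,0.03,0,0,0,0.2],[0,0,0.03,0,0,0,0.2],[0,0,0,0,0,0,0.2]]' | sed -n '2p'
python3 -m inch '[[0,0,0,0,0,0,0.2],[0,0,0,0,0,0,0.2],[0,0,0,0,0,0,0.2]]' | sed -n '2p;5p'
python3 - <<'E'
from h import *
delta((.457,.0393,.008))
E
```

```text
position: [0.4554, 0.0396, 0.0713]
position: [0.4581, 0.0393, 0.0746]
grip_width: 0.0681
pos [0.4581 0.0393 0.0746] clos.ang 54.4 tilt [0.002 0.   ] tool delta [ 0.001  -0.0007  0.0666] w 0.0681 t 22.5
```

```bash

python3 -m inch '[[0.001,-0.0005,0.02,0,0,0,0.2],[0,0,0.02,0,0,0,0.2],[0,0,0.016,0,0,0,0.2],[0,0,0.01,0,0,0,0.3],[0,0,0,0,0,0,0.4]]' | sed -n '2p;4p'
python3 -m inch '[[0,0,0,0,0,0,0.5],[0,0,0,0,0,0,0.7],[0,0,0,0,0,0,1],[0,0,0,0,0,0,1],[0,0,0,0,0,0,1]]' 22 | sed -n '2p;4,6p'
python3 -m inch '[[0,0,0,0,0,0,1],[0,0,0,0,0,0,1]]' | sed -n '2p;4,6p'
```

```text
position: [0.4559, 0.0395, 0.0071]
force: [-0.5, 0.3, -0.0]
position: [0.4566, 0.0395, 0.0083]
force: [-1.9, -1.1, 9.7]
grip_width: 0.0222
finger_force: 21.3
position: [0.4565, 0.0395, 0.0083]
force: [-1.4, 0.1, 9.0]
grip_width: 0.0222
finger_force: 21.3
```

```bash

python3 -m inch '[[0,0,-0.015,0,0,0,1],[0,0,-0.03,0,0,0,1],[0,0,-0.04,0,0,0,1],[0,0,-0.04,0,0,0,1],[-0.02,0.01,-0.04,0,0,0,1]]' | sed -n '2p;5p'
python3 -m inch '[[-0.034,0.015,-0.02,0,0,0,1],[-0.034,0.015,0,0,0,0,1],[-0.034,0.015,0,0,0,0,1],[-0.034,0.015,0,0,0,0,1],[-0.03,0.015,0,0,0,0,1]]' | sed -n '2p;5p'
python3 -m inch '[[0,0,0,0,0,0,1],[0,0,0,0,0,0,1],[0,0,0,0,0,0,1]]' | sed -n '2p;5p'
python3 - <<'E'
from h import *
import pickle
save('w8','wrist'); pickle.dump(calibration('wrist'),open('c8.pkl','wb'))
look('wrist',['cast','pad','dish_center']);out('cast',.0);out('cast',.02);out('pad',.011)
delta((.5917,.1221,.05))
E
```

```text
position: [0.4764, 0.0362, 0.1748]
grip_width: 0.0222
position: [0.6583, -0.0004, 0.1931]
grip_width: 0.0224
position: [0.6561, 0.0007, 0.1928]
grip_width: 0.0224
wrist cast 0.66 [391.6 149.1] [0.6547 0.0792]
cast [345.8, 108.5, 439.6, 194.9] [0.6587 0.0792] [0.0745 0.0649] ((0.6652631759643555, 0.07462894916534424), 0.04238779470324516)
cast [345.8, 108.5, 439.6, 194.9] [0.6551 0.077 ] [0.07  0.061] ((0.6612654328346252, 0.07272779196500778), 0.039857521653175354)
pos [6.567e-01 6.000e-04 1.927e-01] clos.ang 54.4 tilt [ 0. -0.] tool delta [0.1236 0.061  0.1427] w 0.022 t 25.35
```

View pics/w8.png

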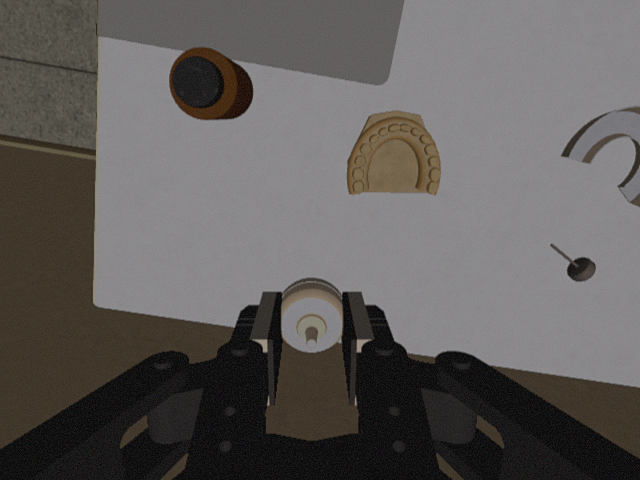

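The cast is at (394,152), its back edge towards the pad at row 110, giving a centre of about (0.6547,0.078). The dropper is upright in the grip. Target is (0.592,0.1225).

```bash

python3 -m inch '[[0.031,0.0154,0,0,0,0,1],[0.031,0.0154,0,0,0,0,1],[0.031,0.0154,0.02,0,0,0,1],[0.0306,0.0153,0.03,0,0,0,1],[0,0,0.03,0,0,0,1]]' | sed -n '2p;5p'
python3 -m inch '[[0,0,0.03,0,0,0,1],[0,0,0.02,0,0,0,1],[0,0,0,0,0,0,1],[0,0,0,0,0,0,1],[0,0,0,0,0,0,1]]' | sed -n '2p;5p'
python3 - <<'E'
from h import *
delta((.592,.1225,.0095))
E
```

```text
position: [0.5902, 0.1275, 0.1124]
grip_width: 0.0222
position: [0.5928, 0.1226, 0.0639]
grip_width: 0.0223
pos [0.5928 0.1226 0.0639] clos.ang 54.4 tilt [0.002 0.   ] tool delta [ 0.0007 -0.0006  0.0544] w 0.0223 t 26.35
```

```bash

python3 -m inch '[[0.0006,-0.0005,0.016,0,0,0,1],[0,0,0.016,0,0,0,1],[0,0,0.014,0,0,0,1],[0,0,0.008,0,0,0,1],[0,0,0,0,0,0,1]]' | sed -n '2p;4p'
python3 -m inch '[[0,0,0.0006,0,0,0,1],[0,0,0,0,0,0,1],[0,0,0,0,0,0,1]]' | sed -n '2p;4p'
python3 -m inch '[[0,0,0.0006,0,0,0,1],[0,0,0,0,0,0,1],[0,0,0,0,0,0,1]]' | sed -n '2p;4p'
```

```text
position: [0.5908, 0.1223, 0.0071]
force: [-0.2, 0.6, -0.3]
position: [0.5913, 0.1224, 0.0079]
force: [0.5, 0.3, -1.1]
position: [0.5913, 0.1224, 0.0074]
force: [-1.1, 0.1, -0.8]
```

```bash

python3 -m inch '[[0,0,0.0008,0,0,0,1],[0,0,0,0,0,0,1],[0,0,0,0,0,0,1]]' | sed -n '2p;4p'
python3 -m inch '[[0,0,0.0006,0,0,0,1],[0,0,0,0,0,0,1],[0,0,0,0,0,0,1]]' | sed -n '2p;4p'
```

```text
position: [0.5914, 0.1224, 0.0066]
force: [0.3, -0.9, 1.4]
position: [0.5915, 0.1224, 0.0064]
force: [-2.0, 0.1, 11.8]
```

```bash

python3 -m inch '[[0,0,-0.0008,0,0,0,0.68],[0,0,0,0,0,0,0.6],[0,0,0,0,0,0,0.5],[0,0,0,0,0,0,0.4],[0,0,0,0,0,0,0.3]]' | sed -n '2p;4,6p'
python3 -m inch '[[0,0,-0.02,0,0,0,0.3],[0,0,-0.035,0,0,0,0.2],[0,0,-0.04,0,0,0,0],[0,0,-0.04,0,0,0,0],[0,0,-0.04,0,0,0,0]]' | sed -n '2p;4,5p'
python3 -m inch '[[-0.022,-0.026,0,0,0,0,0],[-0.022,-0.026,0,0,0,0,0],[-0.022,-0.026,0,0,0,0,0],[-0.022,-0.026,0,0,0,0,0],[-0.02,-0.024,0,0,0,0,0]]' | sed -n '2p'
python3 -m inch '[[0,0,0,0,0,0,0],[0,0,0,0,0,0,0],[0,0,0,0,0,0,0]]' | sed -n '2p'
python3 - <<'E'
from h import *
save('w9','wrist')
look('wrist',['tall_jar_center','dropper_center','cast','pad']);out('dropper_center',.018)
delta((.5445,.0,.11))
E
```

```text
position: [0.5912, 0.1224, 0.0066]
force: [0.5, -0.1, -0.4]
grip_width: 0.0597
finger_force: 0.0
position: [0.591, 0.1224, 0.1833]
force: [0.0, -0.1, 0.1]
grip_width: 0.0854
position: [0.6046, -0.0463, 0.1817]
position: [0.6046, -0.0433, 0.1817]
wrist dropper_center 0.92 [493.6  62.4] [0.59   0.1211]
wrist cast 0.7 [474.7 174.7] [0.655  0.0757]
dropper_center [467.7, 43.5, 512.8, 85.5] [0.5898 0.1179] [0.0291 0.0262] ((0.5900463461875916, 0.11762334406375885), 0.014879358932375908)
pos [ 0.6047 -0.044   0.1817] clos.ang 54.5 tilt [-0.  0.] tool delta [0.0746 0.0008 0.0717] w 0.0856 t 30.15
```

View pics/w9.png

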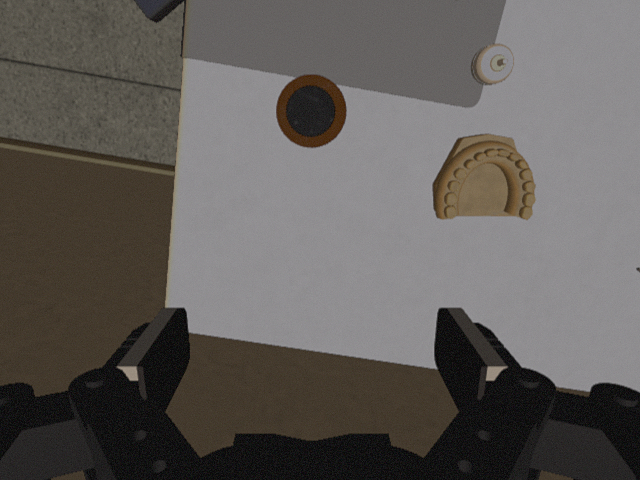

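The dropper stands upright at (493,64), behind the cast at (485,178). The tall jar's body circle is centred at (311,111) and its cap at (310,111).

```bash
python3 - <<'E'
from h import *
print(ray('wrist',(311.5,111),.058),ray('wrist',(310,111),.082))
a,b=ray('wrist',(276.5,111),.058),ray('wrist',(347,111),.058);print(np.linalg.norm(a-b))
E
```

```text
[ 5.43458842e-01 -4.03988410e-04  5.80000000e-02] [ 0.54315536 -0.00118003  0.082     ]
0.0430368253672942
```

```bash

python3 -m inch '[[0.025,0,0,0,0,0,0],[0.025,0,0.01,0,0,0,0],[0.025,-0.0003,0.02,0,0,0,0],[0,0,0.02,0,0,0,0],[0,0,0,0,0,0,0]]' | sed -n '2p'
python3 -m inch '[[0,0,0,0,0,0,0],[0,0,0,0,0,0,0],[0,0,0,0,0,0,0]]' | sed -n '2p;5p'
python3 - <<'E'
from h import *
delta((.5435,-.0007,.018))
E
```

```text
position: [0.5423, -0.0007, 0.1301]
position: [0.5441, -0.0013, 0.1325]
grip_width: 0.0851
pos [ 0.5441 -0.0013  0.1325] clos.ang 54.4 tilt [0.001 0.   ] tool delta [1.000e-03 1.000e-04 1.145e-01] w 0.0851 t 30.95
```

```bash

python3 -m inch '[[0.001,0,0.02,0,0,0,0],[0,0,0.03,0,0,0,0],[0,0,0.03,0,0,0,0],[0,0,0.022,0,0,0,0],[0,0,0.0125,0,0,0,0]]' | sed -n '2p;4p'
python3 -m inch '[[0,0,0,0,0,0,0.2],[0,0,0,0,0,0,0.4],[0,0,0,0,0,0,0.6],[0,0,0,0,0,0,1],[0,0,0,0,0,0,1]]' 30 | sed -n '2p;4,6p'
python3 -m inch '[[0,0,0,0,0,0,1],[0,0,0,0,0,0,1],[0,0,0,0,0,0,1]]' | sed -n '2p;4,6p'
```

```text
position: [0.5424, -0.0007, 0.016]
force: [-1.2, -0.7, -0.2]
position: [0.5436, -0.0005, 0.0186]
force: [-1.3, 0.6, 7.6]
grip_width: 0.0407
finger_force: 29.2
position: [0.5436, -0.0005, 0.0186]
force: [-1.0, 0.4, 7.0]
grip_width: 0.0407
finger_force: 29.2
```

```bash

python3 -m inch '[[0,0,-0.015,0,0,0,1],[0,0,-0.03,0,0,0,1],[0,0,-0.035,0,0,0,1],[0,0,-0.035,0,0,0,1],[0.01,0.01,-0.025,0,0,0,1]]' | sed -n '2p;5p'
python3 -m inch '[[0.03,0.02,0,0,0,0,1],[0.035,0.022,0,0,0,0,1],[0.035,0.022,0,0,0,0,1],[0.035,0.022,0,0,0,0,1],[0.03,0.02,0,0,0,0,1]]' | sed -n '2p;5p'
python3 -m inch '[[0.02,0.01,0,0,0,0,1],[0,0,0,0,0,0,1],[0,0,0,0,0,0,1],[0,0,0,0,0,0,1]]' | sed -n '2p;5p'
python3 - <<'E'
from h import *
delta((.4546,.2226,.0195))
E
```

```text
position: [0.5409, 0.0119, 0.1609]
grip_width: 0.0409
position: [0.4669, 0.1973, 0.1588]
grip_width: 0.0407
position: [0.4579, 0.2144, 0.1579]
grip_width: 0.0408
pos [0.4579 0.2144 0.1579] clos.ang 54.4 tilt [ 0.001 -0.   ] tool delta [0.0076 0.0047 0.1384] w 0.0408 t 33.65
```

```bash

python3 -m inch '[[0.0075,0.0047,0,0,0,0,1],[0,0,0.025,0,0,0,1],[0,0,0.03,0,0,0,1],[0,0,0.02,0,0,0,1],[0,0,0,0,0,0,1]]' | sed -n '2p;4p'
python3 -m inch '[[0,0,0,0,0,0,1],[0,0,0,0,0,0,1],[0,0,0,0,0,0,1]]' | sed -n '2p;4p'
python3 - <<'E'
from h import *
delta((.4546,.2226,.0195))
E
```

```text
position: [0.4528, 0.223, 0.0803]
force: [0.4, 0.3, -0.4]
position: [0.4546, 0.2238, 0.0833]
force: [1.3, 0.4, -0.8]
pos [0.4546 0.2238 0.0833] clos.ang 54.4 tilt [0.002 0.001] tool delta [-0.0006 -0.0011  0.0638] w 0.0408 t 34.45
```

```bash

python3 -m inch '[[-0.0006,-0.001,0.02,0,0,0,1],[0,0,0.02,0,0,0,1],[0,0,0.014,0,0,0,1],[0,0,0.009,0,0,0,1],[0,0,0,0,0,0,1]]' | sed -n '2p;4p'
python3 -m inch '[[0,0,0.0008,0,0,0,1],[0,0,0,0,0,0,1],[0,0,0,0,0,0,1]]' | sed -n '2p;4p'
python3 -m inch '[[0,0,0.0008,0,0,0,1],[0,0,0,0,0,0,1],[0,0,0,0,0,0,1]]' | sed -n '2p;4p'
```

```text
position: [0.454, 0.2226, 0.0188]
force: [0.5, -0.3, -0.9]
position: [0.4541, 0.2224, 0.0187]
force: [-0.6, 0.4, -1.4]
position: [0.4541, 0.2225, 0.0181]
force: [-0.4, -0.7, 8.4]
```

Contact. I'll release, lift, retreat, and check all placings.

```bash

python3 -m inch '[[0,0,-0.0004,0,0,0,0.42],[0,0,0,0,0,0,0.3],[0,0,0,0,0,0,0.15],[0,0,0,0,0,0,0],[0,0,0,0,0,0,0]]' | sed -n '2p;4,6p'
python3 -m inch '[[0,0,-0.02,0,0,0,0],[0,0,-0.035,0,0,0,0],[0,0,-0.04,0,0,0,0],[0,0,-0.04,0,0,0,0],[0,0,-0.04,0,0,0,0]]' | sed -n '2p;4,5p'
python3 -m inch '[[-0.035,0,-0.01,0,0,0,0],[-0.035,0,-0.01,0,0,0,0],[-0.035,0,-0.01,0,0,0,0],[-0.03,0,-0.01,0,0,0,0],[-0.02,0,0,0,0,0,0]]' | sed -n '2p'
python3 -m inch '[[0,0,0,0,0,0,0],[0,0,0,0,0,0,0],[0,0,0,0,0,0,0]]' | sed -n '2p'
python3 - <<'E'
from h import *
save('w10','wrist')
look('wrist',['tall_jar_center','dropper_center','tin']);out('pad',.011);out('tin',.022);out('dish_center',.034)
H['dish_center']=.0225; look('wrist',['dish_center']); H['short_jar_center']=.051; look('wrist',['short_jar_center'])
save('top1','top');H['dish_center']=.0225; look('top',['tall_jar_center','dropper_center','tin','pad','dish_center','short_jar_center','cast']); 
E
```

```text
position: [0.4539, 0.2224, 0.018]
force: [-0.4, 0.1, 0.1]
grip_width: 0.0855
finger_force: 0.0
position: [0.4536, 0.2222, 0.1947]
force: [0.7, -0.4, -0.7]
grip_width: 0.0854
position: [0.5819, 0.1305, 0.2341]
position: [0.5793, 0.133, 0.2328]
wrist dropper_center 0.89 [307.6 219.1] [0.5905 0.1203]
pad [260.6, 63.4, 360.8, 169.6] [0.5226 0.1739] [0.0765 0.0761] ((0.5227418541908264, 0.17394062876701355), 0.052841152995824814)
dish_center [292.5, 101.5, 332.4, 145.3] [0.5234 0.1711] [0.0316 0.0326] ((0.5232865810394287, 0.17101839184761047), 0.016612481325864792)
wrist dish_center 0.79 [310.1 121.7] [0.5242 0.1705]
top tall_jar_center 0.64 [289.8 288.8] [0.4584 0.2199]
top tall_jar_center 0.51 [311.6 361.2] [0.3319 0.1769]
top tin 0.55 [263.7 323.7] [0.3929 0.2688]
top tin 0.53 [290.9 288.8] [0.4588 0.2205]
top pad 0.81 [318.5 254.3] [0.5246 0.1709]
top dish_center 0.78 [315.7 253.7] [0.524  0.1757]
top short_jar_center 0.83 [260.2 325. ] [0.3931 0.2693]
```

View pics/w10.png

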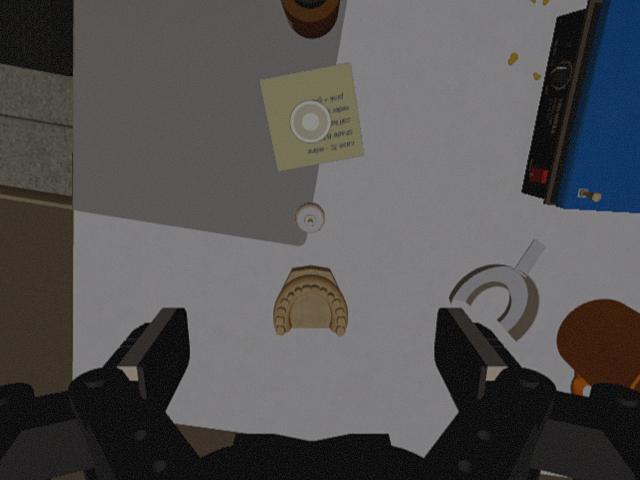

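View pics/top1.png

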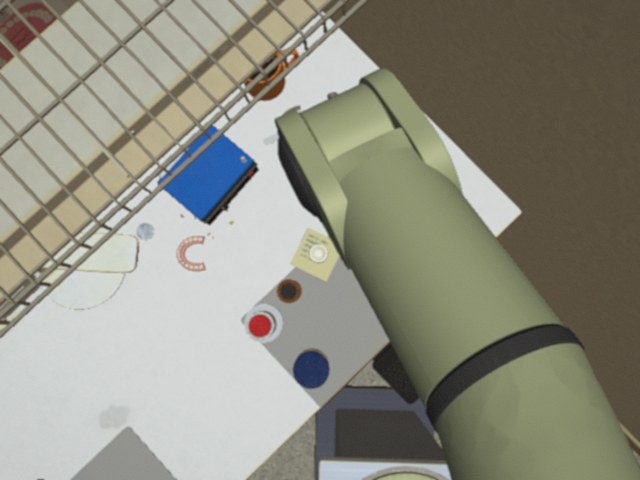

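In the wrist view the pad is at (312,117), the dish at (311,121), the dropper at (310,218) and the cast at (311,300), all in line, with nearly equal gaps on both sides of the dropper. The top view shows the tall jar midway at (289,290) and the red-lid jar on the tin at (261,325). The bystanders are where they were.

```bash
python3 -c "
from h import *
print(telemetry.observe()['clock'],telemetry.observe()['force']); print(bot.job_done())"
```

```text
38.2 [-0.10732022  0.01906923 -0.0436741 ]
the job is handed in; nothing more can be done
None
```

The repair station is set out and handed in at 38.2 s of the 96 s limit: the dish is on the pad (about 3 mm off its centre), the short jar on the tin lid, the dropper and tall jar each about midway in their gaps, the fat jar and denture look unmoved, and I never touched the steel tray.

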